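# Unpack a switch-panel kit at the trim assembly station

## Robot

A 6-joint arm with a two-finger parallel gripper is mounted at the origin on the work surface. World frame = base frame: x ahead of the robot, y to its left, z up, the work surface at z = 0. Lengths are in mm, angles in degrees, forces in N, time in s.
With the tool pointing down it reaches from about 325 to 775 mm from the base axis. Payload 5.5 kg.
Tool frame: the origin (TCP) lies at the very end of the fingers, on their centre line; the grasp point (between the pads) lies 19 mm behind it; z points along the fingers, y is the line along which they close (so a half turn about z gives the same grasp; the last joint's range is limited). The gripper opens to 85 mm and grips with 20 to 120 N. Pads are 22 mm wide; open, the fingers measure 114 mm over their backs; the gripper's body (76 mm by 85 mm) begins 54 mm behind the grasp point. The pads swing forward as they close: fully open they stand 13 mm farther back than shut.
Start: joints at [-74.525, 5.22, 70.514, -0, 104.267, -3.249], TCP at [192.608, -568.259, 231.275] pointing down, gripper open.
Joint ranges: [-164.24, 164.24], [-49.07, 125.15], [9.68, 141.18], [-86.29, 266.29], [3.28, 154.24], [-151.56, 151.56]. Speed limits (degrees/s): [147.25, 147.25, 172.46, 180, 180, 180].

## Interface

Orientations are given as a 3x3 rotation matrix whose columns are the frame's x, y, z axes.
In Python, from bench import sense, read_camera, close_job, boxes_of gives the robot as it stands. The module is installed in compiled form; this text tells all that it offers.
- The arm moves only by the tool jog_arm, never from a script. Its argument "series" is one flat list of numbers, 5 for each row, row after row: the opening, from 0 (shut) to 1 (fully open), then the shift along the tool's x, y, z in cm, then the turn about the tool's z in rad. In form: [fingers, dx, dy, dz, turn, fingers, dx, dy, dz, turn, ...]. A call has exactly 5 rows; each row shifts and turns the commanded pose from where the row before left it, along the tool's axes as they then stand; what a row does not reach is not made up. A row lasts 1/8 s, in which the tool goes at most 62.5 mm and 10.7 degrees, less where a joint would pass 70% of its speed; a pose out of reach is approached as far as the arm can. A call is refused whole if a number of a shift passes 6.25 or a number of a turn 0.188, either way. A call with a gripper value outside its range is refused whole. The fingers move at their own pace and stop on an object; the grip force is fixed at half the most. Time passes only in rows, so rows that do not move let the fingers close, or fill a call up. It gives the time, the measured TCP pose, the force, the opening and the grip force at its end, in the units of the state.
- sense(): the state, without advancing time (a new reading comes with each control period).
- read_camera(name): name is "side" or "top"; returns a dict with "frame" (400x640x3 uint8, red, green, blue), "K" (3x3 intrinsics, pixels), "R" (3x3) and "t" (3): a world point X has camera coordinates R X + t. Camera axes: x right, y down, z forward; pixel columns grow to the right and rows downward; lengths in mm; the calibration is good to about 2 mm. A picture is of the moment at which its call begins. There is no depth.
- close_job(): hands the job in; it is judged then, once.
Trained networks look in the newest picture that a camera, given by its name, has taken for a name from the list of things; names that differ only in an ending like _2 or _b are one class to them, and where a whole thing is asked for, a point or a joint stands for the part that bears it (a point fixed in the world has none). Each returns a list of dicts, best first, with "conf" (0 to 1); they miss things now and then, are a little off and sometimes report something else, mostly with a low value. They report only what shows in the picture. A call takes as long as a camera call.
- boxes_of(camera, query): "extent" ([centre column, centre row, width, height] in pixels, round what is visible of it).
The state is a dict: "clock": time; "qpos": joint angles; "joint_vel": joint speeds; "tau": joint torques, N m; "position": TCP position; "tool_rot": TCP orientation; "ft_force": force on the tool from outside, world axes, zero at the start; "wrist_torque": the same for the moment, N m; "gripper_width": opening from 0.0 (shut) to 1.0 (fully open); "finger_force": force on a finger pad.
Only numpy, scipy, OpenCV 4.12 (cv2) and the standard library are available. Lean on these libraries where they do the work, as an engineer would, in place of code of your own. Each camera call takes 0.05 s, during which the arm holds its last target. There are 200 camera calls.

## Task

Unpack the kit pile. Fit the milky light guide, and then the green control board on top of it, down over the four brass bosses of the black fascia in the green nest, both fully home; lay the aluminium back cover squarely between the end stops of the yellow label stand, and stack the emptied blue kit tray squarely on the pile of empty trays. Leave the label roll and the screwdriver on the grey mat where they are.

Things in the scene. Friction and masses are not known exactly. Their poses are not given: they have to be found in the camera images.
- light_guide: milky white acrylic plate, 44 (x) by 96 (y) by 10 mm, about 50 g, top of the kit pile. Origin: centre of its underside; z up, y along its length. Four 10 mm through holes at x +-11 mm, y +34 mm (the end with the orange mark) and x +-7.5 mm, y -34 mm: it fits the bosses one way round only. The board under it reaches 3 mm further out at each long side.
- board: green control board in a thin black carrier, 50 (x) by 120 (y) by 10 mm, about 90 g, second in the pile. Origin: centre of its underside; z up, y along its length. The same four 10 mm holes as the light guide (x +-11 at y +34, x +-7.5 at y -34 mm). A white connector, 30 by 9 mm, stands 9 mm higher at its +y end; small capacitors at the -y end.
- back_cover: plain grey aluminium back cover, 56 (x) by 144 (y) by 14 mm, about 140 g, third in the pile, on the kit tray between its end lips. Origin: centre of its underside; z up, y along its length; either end may go either way.
- kit_tray: blue kit tray under the pile: slab 62 (x) by 168 (y) by 14 mm, a lip 8 mm wide across each end reaching 20 mm; about 150 g. Origin: centre of its underside, on the table; z up, y along its length; either end may go either way. The pile lies on it centred to 3 mm and 0.06 rad, undersides at 14 mm (cover), 28 mm (board), 38 mm (light guide).
- fascia_nest: fixed: black fascia, 66 (x) by 170 (y) mm, face down on green blocks (80 mm wide, 40 mm high). Origin: under its centre, on the table; y along its length. Its flat back is at 46 mm; four brass bosses on it, 6 mm thick, tips at 74 mm, tapered from 67 mm, at x +-11, y +34 and x +-7.5, y -34 mm. Orange clip, 10 mm high, at the +y end, where the light guide's mark and the connector go.
- label_stand: fixed: yellow stand, 78 (x) by 182 (y) mm, with a flat black rubber pad, 70 by 162 mm, at 34 mm height. Origin: under its centre, on the table; z up, y along its length. Across each end a yellow stop, 8 mm higher, inner faces at y +-84 mm: the back cover lies between them, along y.
- empty_trays: fixed: pile of two empty kit trays, the same size as the kit tray, tops of the end lips at 40 mm, where the kit tray's underside goes. Origin: under its centre, on the table; z up, y along its length.
- label_roll: bystander, loose: paper label roll, a white ring of 56 mm diameter, 35 mm high, lying flat on the grey mat. Origin: centre of its underside.
- driver: bystander, loose: small orange-handled screwdriver, 115 mm long (x), 26 mm thick, on the grey mat (fixed, 100 by 180 by 3 mm). Origin: under its middle.
- clip_tray: bystander, fixed: black tray of red and silver clips, 90 (x) by 160 (y) by 26 mm, among the other things. Origin: under its centre. Nothing in the work area stands higher than the bosses; printer, carton, scanner and button stand over 0.4 m to either side, parts bins beyond 0.8 m ahead.

How it is judged (in metres and radians):
At the end, for the whole second after the job is handed in: Light guide home over the bosses (underside 46 +-3 mm, centred to 5 mm, 0.12 rad), board home on it (56 +-3 mm, same); cover flat on the label stand (10 mm across, 12 mm along, 0.15 rad); kit tray flat on the empty trays (10 mm, 0.15 rad); all released and at rest (x of light_guide in the frame of fascia_nest between -0.005 and 0.005 m and y of light_guide in the frame of fascia_nest between -0.005 and 0.005 m and z of light_guide in the frame of fascia_nest between 0.043 and 0.049 m and angle between the y axis of each of light_guide, board and the y axis of fascia_nest, either way round below 0.12 rad and angle between each of light_guide, board, back_cover, kit_tray's own z axis and vertical below 0.06 rad and linear speed of each of light_guide, board, back_cover, kit_tray below 0.01 m/s and angular speed of each of light_guide, board, back_cover, kit_tray below 0.1 rad/s and x of board in the frame of fascia_nest between -0.005 and 0.005 m and y of board in the frame of fascia_nest between -0.005 and 0.005 m and z of board in the frame of fascia_nest between 0.053 and 0.059 m and x of back_cover in the frame of label_stand between -0.01 and 0.01 m and y of back_cover in the frame of label_stand between -0.012 and 0.012 m and z of back_cover in the frame of label_stand between 0.031 and 0.037 m and angle between the y axis of back_cover and the y axis of label_stand, either way round below 0.15 rad and x of kit_tray in the frame of empty_trays between -0.01 and 0.01 m and y of kit_tray in the frame of empty_trays between -0.01 and 0.01 m and z of kit_tray in the frame of empty_trays between 0.037 and 0.043 m and angle between the y axis of kit_tray and the y axis of empty_trays, either way round below 0.15 rad); the robot touches nothing.
It fails at once if the label roll is disturbed (moved more than 25 mm) (distance of label_roll from where it was at the start of the episode above 0.025 m).
It fails at once if the screwdriver is disturbed (moved more than 25 mm) (distance of driver from where it was at the start of the episode above 0.025 m).
It also fails if it takes over 115 s, if anything falls off the work surface, if the arm or the gripper's body presses on something with over 40 N, if the wrist force passes 120 N, or if a joint passes its speed limit or range.

## Working session

There is one attempt and no reset: what is moved stays moved. The work goes in short steps, Python scripts to look and compute and a tool call to move; the robot and the scene stay as the last step left them, time stands still between calls to the robot, and variables do not carry over. Pictures are saved under pics/ and viewed, at most 14 in all, crops included, and the job is handed in when it is done.

Besides the shell and the picture viewer there is one more tool, called after "Emit:" as name(argument=value, ...) on one line, values as JSON. jog_arm: Moves the arm, as the interface text tells. Its arguments: {"type":"object","properties":{"series":{"type":"array","items":{"type":"number"}}},"required":["series"]}

```bash
mkdir -p pics; python3 - <<'E'
from bench import *
import cv2,numpy as np
s=sense();print({k:np.round(v,3).tolist() for k,v in s.items()})
for n in("top","side"):
    c=read_camera(n);cv2.imwrite(f"pics/{n}0.png",c["frame"][:,:,::-1]);print(n,c["K"].tolist(),np.round(c["R"],4).tolist(),c["t"])
    for q in["light_guide","board","back_cover","kit_tray","fascia_nest","label_stand","empty_trays","label_roll","driver","clip_tray"]:
        print(q,[(np.round(b["extent"]).tolist(),round(b["conf"],2)) for b in boxes_of(n,q)[:2]])
E
```

```text
{'clock': 0.0, 'qpos': [-74.525, 5.265, 70.582, 0.0, 104.267, -3.248], 'joint_vel': [0.044, 0.023, -0.026, -0.076, 0.043, 0.108], 'tau': [0.003, -45.872, -41.803, 0.0, 0.011, 0.0], 'position': [192.526, -567.972, 230.126], 'tool_rot': [[0.947, 0.321, -0.001], [0.321, -0.947, 0.002], [0.0, -0.002, -1.0]], 'ft_force': [-0.353, 0.02, -0.882], 'wrist_torque': [-0.016, -0.022, 0.003], 'finger_force': 0.0, 'gripper_width': 0.999}
top [[483.0600735158037, 0.0, 323.396568020543], [0.0, 483.0600735158037, 202.41715255882391], [0.0, 0.0, 1.0]] [[0.0117, -0.9997, 0.0222], [-0.9953, -0.0138, -0.0962], [0.0965, -0.021, -0.9951]] [-24.9963314  541.47057542 978.68176669]
light_guide [([323.0, 236.0, 52.0, 28.0], 0.82), ([323.0, 238.0, 76.0, 37.0], 0.58)]
board [([326.0, 238.0, 54.0, 25.0], 0.85)]
back_cover [([463.0, 155.0, 30.0, 32.0], 0.74), ([324.0, 237.0, 73.0, 36.0], 0.62)]
kit_tray [([323.0, 237.0, 82.0, 39.0], 0.78)]
fascia_nest [([200.0, 150.0, 88.0, 46.0], 0.56)]
label_stand [([440.0, 238.0, 94.0, 49.0], 0.84)]
empty_trays [([197.0, 245.0, 93.0, 36.0], 0.96)]
label_roll [([464.0, 157.0, 30
[... 228 characters left out ...]
620241409], [0.0, 0.0, 1.0]] [[-0.9418, -0.3357, 0.0187], [-0.2207, 0.5751, -0.7878], [0.2537, -0.746, -0.6157]] [513.94465174 168.47726239 762.41354237]
light_guide [([355.0, 216.0, 41.0, 31.0], 0.86)]
board [([353.0, 222.0, 51.0, 39.0], 0.74)]
back_cover []
kit_tray [([353.0, 233.0, 62.0, 60.0], 0.96)]
fascia_nest [([203.0, 297.0, 92.0, 107.0], 0.82)]
label_stand [([378.0, 159.0, 40.0, 51.0], 0.76), ([356.0, 216.0, 43.0, 33.0], 0.33)]
empty_trays [([319.0, 331.0, 84.0, 110.0], 0.61)]
label_roll [([319.0, 137.0, 23.0, 20.0], 0.85), ([353.0, 232.0, 58.0, 63.0], 0.71)]
driver [([303.0, 148.0, 11.0, 21.0], 0.62)]
clip_tray [([265.0, 211.0, 80.0, 65.0], 0.7), ([353.0, 233.0, 63.0, 62.0], 0.17)]
```

```bash
python3 - <<'E'
import cv2
a=cv2.imread("pics/top0.png")
cv2.imwrite("pics/ta.png",cv2.resize(a[120:270,145:365],None,fx=3.6,fy=3.6,interpolation=cv2.INTER_CUBIC))
cv2.imwrite("pics/tb.png",cv2.resize(a[120:270,280:500],None,fx=3.6,fy=3.6,interpolation=cv2.INTER_CUBIC))
b=cv2.imread("pics/side0.png")
cv2.imwrite("pics/sa.png",cv2.resize(b[120:390,150:450],None,fx=2.2,fy=2.2,interpolation=cv2.INTER_CUBIC))
E
```

```text
(no output)
```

View pics/ta.png

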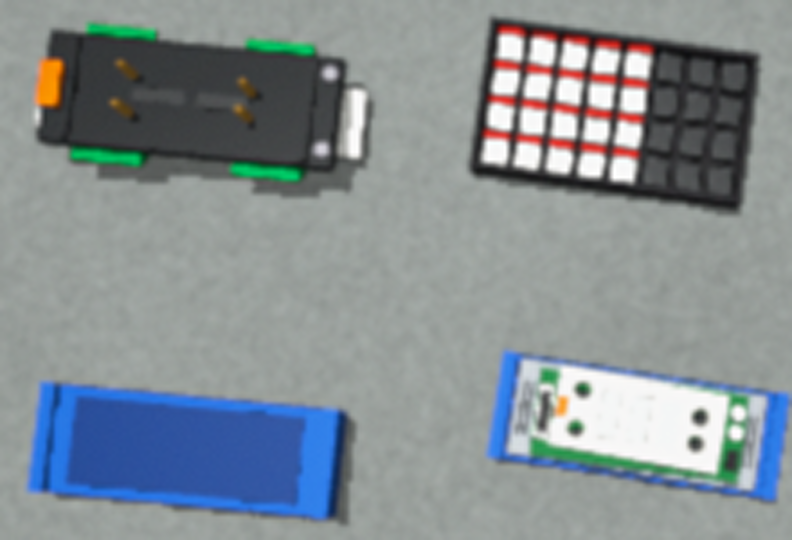

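View pics/tb.png

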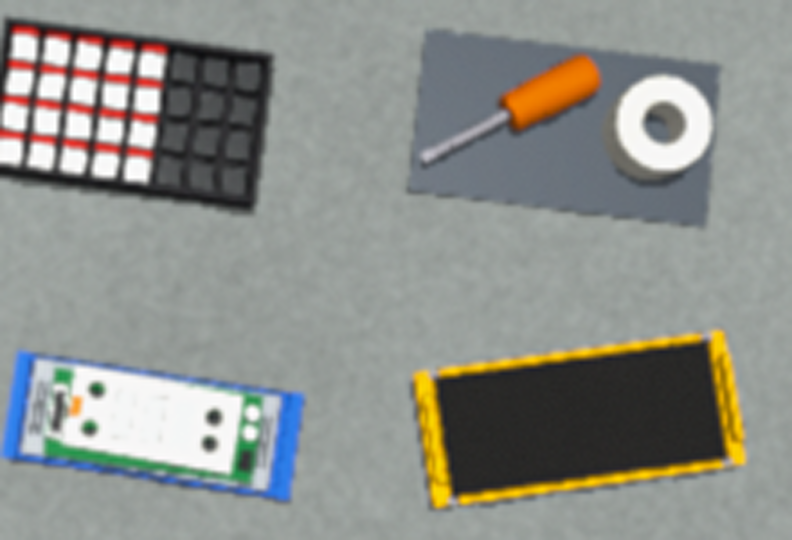

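View pics/sa.png

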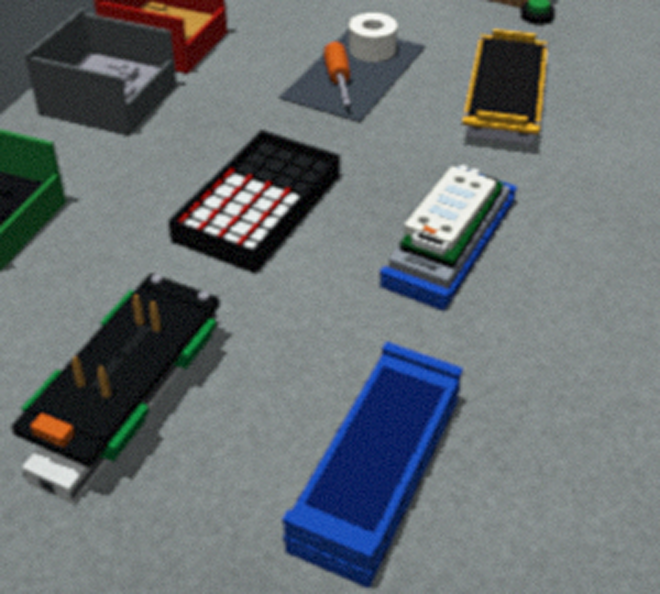

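```bash
cat > h.py <<'E'
import cv2,numpy as np
from scipy.optimize import minimize,least_squares
def proj(c,P):
    q=np.asarray(P,float)@np.array(c["R"]).T+np.array(c["t"]);q=q@np.array(c["K"]).T;return q[:,:2]/q[:,2:]
def unproj(c,uv,z):
    uv=np.atleast_2d(uv);K,R,t=map(np.array,(c["K"],c["R"],c["t"]))
    d=np.c_[uv,np.ones(len(uv))]@np.linalg.inv(K).T@R;o=-R.T@t
    return o+d*((z-o[2])/d[:,2])[:,None]
def place(p,P):
    P=np.asarray(P,float);x,y,a=p;c,s=np.cos(a),np.sin(a)
    return np.c_[x+c*P[:,0]-s*P[:,1],y+s*P[:,0]+c*P[:,1],P[:,2]]
def box(w,l,z0,z1): return [(i*w/2,j*l/2,z) for i in(-1,1) for j in(-1,1) for z in(z0,z1)]
def hull(pts,S=4):
    m=np.zeros((400*S,640*S),np.uint8);h=cv2.convexHull(np.float32(pts)*S+S/2)
    cv2.fillConvexPoly(m,np.int32(np.round(h)),1);return m
def maskpts(c,roi,f):
    u,v,w,h=roi;fr=c["frame"];hsv=cv2.cvtColor(fr,cv2.COLOR_RGB2HSV)
    m=f(hsv.astype(int)).astype(np.uint8);k=np.zeros_like(m);k[int(v-h/2):int(v+h/2),int(u-w/2):int(u+w/2)]=1;m&=k
    n,l,st,_=cv2.connectedComponentsWithStats(m);
    for i in range(1,n):
        if st[i,4]<12:m[l==i]=0
    y,x=np.nonzero(m);return np.c_[x,y]
def fit(obs,model,p0):
    # obs: list of (cam, pixel pts); hull IoU
    T=[]
    for c,pt in obs:
        pp=np.vstack([pt+d for d in np.array([(-.5,-.5),(.5,-.5),(-.5,.5),(.5,.5)])*.8]);T.append((c,hull(pp)))
    def L(p):
        e=0
        for c,m in T:
            g=hull(proj(c,place((p[0],p[1],p[2]/100),model)));e+=1-(m&g).sum()/(m|g).sum()
        return e
    r=minimize(L,[p0[0],p0[1],p0[2]*100],method="Nelder-Mead",options=dict(initial_simplex=np.array([p0[0],p0[1],p0[2]*100])+np.array([[0,0,0],[8,0,0],[0,8,0],[0,0,5]]),xatol=.05,fatol=1e-4))
    return np.array([r.x[0],r.x[1],r.x[2]/100]),r.fun/len(T)
E
cat > m.py <<'E'
from bench import *;from h import *
T=read_camera("top");S=read_camera("side")
blue=lambda h:(h[...,0]>100)&(h[...,0]<125)&(h[...,1]>150)
yel=lambda h:(h[...,0]>18)&(h[...,0]<32)&(h[...,1]>130)
for n,f,mod,rt,rs,z in[("empty_trays",blue,box(62,168,0,40),(197,245,100,50),(319,331,100,120),40),("kit_tray",blue,box(62,168,0,20),(323,237,90,50),(353,233,74,70),20),("label_stand",yel,box(78,182,0,34)+box(78,182,34,42),(440,238,104,60),(378,159,50,65),40)]:
    a,b=maskpts(T,rt,f),maskpts(S,rs,f)
    r=cv2.minAreaRect(np.float32(unproj(T,a,z)[:,:2]));print(n,"rect",np.round(r[0]),np.round(r[1]),r[2])
    p0=[*r[0],(-0.1 if n!="label_stand" else .1)]
    for o in([(T,a)],[(S,b)],[(T,a),(S,b)]): p,e=fit(o,mod,p0);print(np.round(p,3),round(e,3))
# bosses
br=lambda h:(h[...,0]>8)&(h[...,0]<26)&(h[...,1]>90)&(h[...,2]>50)
B=np.array([(11,34,0),(-11,34,0),(7.5,-34,0),(-7.5,-34,0)],float)
def blobs(c,roi,f,amin,amax):
    u,v,w,h=roi;hs=cv2.cvtColor(cv2.resize(c["frame"],None,fx=4,fy=4,interpolation=cv2.INTER_CUBIC),cv2.COLOR_RGB2HSV).astype(int)
    m=f(hs).astype(np.uint8);k=np.zeros_like(m);k[int(4*(v-h/2)):int(4*(v+h/2)),int(4*(u-w/2)):int(4*(u+w/2))]=1
    n,l,st,ce=cv2.connectedComponentsWithStats(m&k);return [((ce[i]-1.5)/4,st[i,4]/16,st[i,:4]/4) for i in range(1,n) if amin<st[i,4]/16<amax]
print("bossT");[print(np.round(b[0],2),b[1],b[2]) for b in blobs(T,(196,148,66,40),br,2,60)]
print("bossS");[print(np.round(b[0],2),b[1],b[2]) for b in blobs(S,(203,285,80,110),br,2,80)]
dk=lambda h:(h[...,2]<110)
print("holeT");[print(np.round(b[0],2),b[1],b[2],unproj(T,b[0],46).round(1)) for b in blobs(T,(323,236,52,32),dk,2,40)]
E
python3 m.py
```

```text
empty_trays rect [451. 238.] [171.  60.] 85.30687713623047
[ 4.50925e+02  2.40971e+02 -8.10000e-02] 0.015
[ 4.48063e+02  2.39885e+02 -8.10000e-02] 0.012
[ 4.50509e+02  2.40082e+02 -7.80000e-02] 0.046
kit_tray rect [468. -16.] [166.  61.] 82.023681640625
[ 4.68331e+02 -1.61400e+01 -1.36000e-01] 0.012
[ 4.65034e+02 -1.35100e+01 -1.34000e-01] 0.335
[ 4.67805e+02 -1.62730e+01 -1.38000e-01] 0.199
label_stand rect [ 475. -259.] [ 78. 183.] 8.51027774810791
[ 4.75094e+02 -2.62158e+02  1.42000e-01] 0.046
[ 4.76787e+02 -2.94983e+02  1.65000e-01] 0.165
[ 4.74132e+02 -2.64300e+02  1.69000e-01] 0.14
bossT
[179.77 138.77] 20.4375 [177.   136.25   6.5    6.  ]
[213.13 143.85] 17.875 [211.   141.5    5.5    5.75]
[178.36 149.41] 21.4375 [175.25 147.25   7.     5.5 ]
[212.1  151.09] 17.0 [209.75 149.     5.5    5.25]
bossS
[212.11 260.36] 51.6875 [210.  253.5   5.5  14.5]
[219.74 263.1 ] 51.125 [217.75 256.5    5.25  14.25]
[184.94 288.6 ] 53.1875 [182.5  281.75   6.    14.25]
[196.52 292.92] 56.5 [194.   285.75   6.    15.  ]
holeT
[306.24 228.1 ] 4.625 [305.5  227.5    2.5    2.25] [[487.   16.5  46. ]]
[338.91 235.43] 8.0625 [337.75 234.25   3.25   3.25] [[473.  -49.9  46. ]]
[304.44 238.96] 3.9375 [303.75 238.5    2.5    2.  ] [[465.   19.8  46. ]]
[337.68 242.76] 6.8125 [336.75 241.75   3.     3.  ] [[458.2 -47.6  46. ]]
[347.19 247.68] 15.25 [346. 245.   3.   6.] [[448.5 -66.9  46. ]]
```

```bash
python3 - <<'E'
from bench import *;from h import *
T=read_camera("top");S=read_camera("side")
B=np.array([(11,34,0),(-11,34,0),(7.5,-34,0),(-7.5,-34,0)],float)
bt=np.array([(179.77,138.77),(178.36,149.41),(213.13,143.85),(212.1,151.09)])
bs=np.array([(184.94,288.6),(196.52,292.92),(212.11,260.36),(219.74,263.1)])
ht=np.array([(306.24,228.1),(304.44,238.96),(338.91,235.43),(337.68,242.76)])
def ft(obs,z,p0):
    M=B+[0,0,z];r=least_squares(lambda p:np.concatenate([(proj(c,place(p,M))-q).ravel() for c,q in obs]),p0);return r.x.round(3),r.fun.round(1).tolist()
for o in([(T,bt)],[(S,bs)],[(T,bt),(S,bs)]):print(ft(o,60,[520,250,-.1]))
print("guide",ft([(T,ht)],46,[470,-16,-.1]))
# guide mask top
a=maskpts(T,(323,236,60,36),lambda h:(h[...,1]<40)&(h[...,2]>200))
r=cv2.minAreaRect(np.float32(unproj(T,a,48)[:,:2]));print(r)
a=maskpts(S,(355,216,50,36),lambda h:(h[...,1]<40)&(h[...,2]>200))
r=cv2.minAreaRect(np.float32(unproj(S,a,48)[:,:2]));print(r)
# board green mask
a=maskpts(T,(325,238,70,36),lambda h:(h[...,0]>45)&(h[...,0]<85)&(h[...,1]>100))
r=cv2.minAreaRect(np.float32(unproj(T,a,38)[:,:2]));print(r)
# driver, roll
E
```

```text
(array([ 6.49946e+02,  2.41892e+02, -8.70000e-02]), [-0.0, -0.0, -0.0, -0.0, -0.1, 0.0, 0.1, 0.0])
(array([ 6.47005e+02,  2.43096e+02, -7.90000e-02]), [-0.1, -0.3, 0.1, 0.1, -0.1, 0.1, -0.0, 0.1])
(array([ 6.48393e+02,  2.42265e+02, -8.10000e-02]), [-0.3, 0.8, -0.2, 0.8, -0.3, 0.7, -0.1, 0.7, -0.6, -0.9, -0.4, -0.5, -0.5, -0.5, -0.5, -0.4])
guide (array([ 4.70823e+02, -1.52720e+01, -1.55000e-01]), [-0.1, 0.1, -0.1, -0.1, 0.1, 0.0, 0.1, 0.0])
((471.811767578125, -15.90261459350586), (114.43501281738281, 45.74108123779297), 80.54552459716797)
((467.3858642578125, -16.066631317138672), (98.24980163574219, 43.92474365234375), 80.14956665039062)
((467.1453857421875, -16.29273223876953), (117.83660125732422, 48.08338165283203), 82.57942199707031)
```

```bash
cat > plan.py <<'E'
import sys,numpy as np
from bench import sense
# plan.py x y z yaw(tool-y angle, rad) : tool-frame shift (cm) after turning, and turn (rad)
s=sense();x,y,z,w=map(float,sys.argv[1:5]);R=np.array(s["tool_rot"]);p=np.array(s["position"])
cur=np.arctan2(R[1,1],R[0,1]);t=-((w-cur+np.pi)%(2*np.pi)-np.pi)
c,d=np.cos(w),np.sin(w);Rt=np.array([[-d,c,0],[c,d,0],[0,0,-1.]])
sh=Rt.T@(np.array([x,y,z])-p)/10
print("pos",p.round(1),"yaw",round(cur,3),"grip",round(s["gripper_width"],3),round(s["finger_force"],1),"F",np.round(s["ft_force"],1),"q6",np.round(s["qpos"],1),"t",s["clock"])
print("turn",round(t,3),"rows",int(np.ceil(abs(t)/.185)),"each",round(t/max(1,np.ceil(abs(t)/.185)),3))
n=max(1,int(np.ceil(max(abs(sh[0:2]))/6)));print("shift after turn",sh.round(2),"xy rows",n,"each",(sh[:2]/n).round(3))
E
python3 plan.py 469.3 -15.6 160 -0.16
```

```text
pos [ 192.6 -568.3  231.3] yaw -1.244 grip 1.004 0.0 F [0.3 0.6 0.5] q6 [-74.5   5.2  70.5  -0.  104.3  -3.2] t 1.3
turn -1.084 rows 6 each -0.181
shift after turn [58.97 18.51  7.13] xy rows 10 each [5.897 1.851]
```

Emit:
jog_arm(series=[0.65,0,0,0,-0.181,0.65,0,0,0,-0.181,0.65,0,0,0,-0.181,0.65,0,0,0,-0.181,0.65,0,0,0,-0.181])

```text
clock: 1.92
position: [192.6, -568.3, 231.3]
tool_rot: [[0.327, 0.945, -0.0], [0.945, -0.327, -0.0], [-0.0, -0.0, -1.0]]
ft_force: [-0.4, 0.7, 0.3]
gripper_width: 0.649
finger_force: 0.0
```

Emit:
jog_arm(series=[0.65,0,0,0,-0.181,0.65,5.36,1.68,0.65,0,0.65,5.36,1.68,0.65,0,0.65,5.36,1.68,0.65,0,0.65,5.36,1.68,0.65,0])

```text
clock: 2.55
position: [293.2, -365.5, 205.1]
tool_rot: [[0.158, 0.987, 0.0], [0.987, -0.158, -0.0], [-0.0, 0.001, -1.0]]
ft_force: [1.2, 0.4, 0.7]
gripper_width: 0.651
finger_force: 0.0
```

Emit:
jog_arm(series=[0.65,5.36,1.68,0.65,0,0.65,5.36,1.68,0.65,0,0.65,5.36,1.68,0.65,0,0.65,5.36,1.68,0.65,0,0.65,5.36,1.68,0.65,0])

```text
clock: 3.18
position: [418.4, -113.9, 172.9]
tool_rot: [[0.157, 0.988, 0.001], [0.988, -0.157, -0.0], [-0.0, 0.001, -1.0]]
ft_force: [0.9, 0.1, 0.5]
gripper_width: 0.65
finger_force: 0.0
```

Emit:
jog_arm(series=[0.65,5.36,1.68,0.65,0,0.65,5.36,1.68,0.65,0,0.65,0,0,0,0,0.65,0,0,0,0,0.65,0,0,0,0])

```text
clock: 3.8
position: [467.7, -16.2, 160.2]
tool_rot: [[0.159, 0.987, 0.001], [0.987, -0.159, -0.0], [-0.0, 0.001, -1.0]]
ft_force: [0.5, -0.5, -0.3]
gripper_width: 0.65
finger_force: 0.0
```

```bash
python3 plan.py 469.3 -15.6 70 -0.16
```

```text
pos [467.7 -16.2 160.2] yaw -0.16 grip 0.65 0.0 F [ 0.5 -0.5 -0.3] q6 [ -6.1 -15.6  97.3  -0.   98.3   3. ] t 3.8
turn 0.0 rows 1 each 0.0
shift after turn [0.08 0.15 9.02] xy rows 1 each [0.083 0.148]
```

Emit:
jog_arm(series=[0.65,0.08,0.15,4.5,0,0.65,0,0,4.5,0,0.65,0,0,0.5,0,0.65,0,0,0,0,0.65,0,0,0,0])

```text
clock: 4.42
position: [470.8, -15.0, 67.4]
tool_rot: [[0.158, 0.987, 0.004], [0.987, -0.158, -0.0], [0.0, 0.004, -1.0]]
ft_force: [0.1, 0.5, -0.8]
gripper_width: 0.65
finger_force: 0.0
```

```bash
cat > snap.py <<'E'
import sys;from bench import *;from h import *
# snap.py name u v w h scale cam
n=sys.argv[1];u,v,w,h=map(int,sys.argv[2:6]);f=float(sys.argv[6]);c=read_camera(sys.argv[7])
cv2.imwrite(f"pics/{n}.png",cv2.resize(c["frame"][v-h//2:v+h//2,u-w//2:u+w//2,::-1],None,fx=f,fy=f,interpolation=cv2.INTER_CUBIC))
s=sense();p=np.array(s["position"]);print(p,s["ft_force"],"tcp px",proj(c,[p]),"in crop",(proj(c,[p])[0]-[u-w//2,v-h//2])*f)
R=np.array(s["tool_rot"])
for d in(-1,1):
  for k in(0,13):
    q=p+R[:,1]*d*s["gripper_width"]*42.5-R[:,2]*k;print(d,k,(proj(c,[q])[0]-[u-w//2,v-h//2])*f)
E
python3 snap.py g1 355 215 100 80 7 side
```

```text
[470.80005212 -14.85844169  67.26500092] [ 0.45201729 -0.2697456   0.18635296] tcp px [[354.00429256 203.23274633]] in crop [343.03004789 197.62922428]
-1 0 [435.16428361 229.32703779]
-1 13 [439.83038933 191.61464984]
1 0 [253.04085197 166.66938911]
1 13 [255.88591093 129.25447333]
```

View pics/g1.png

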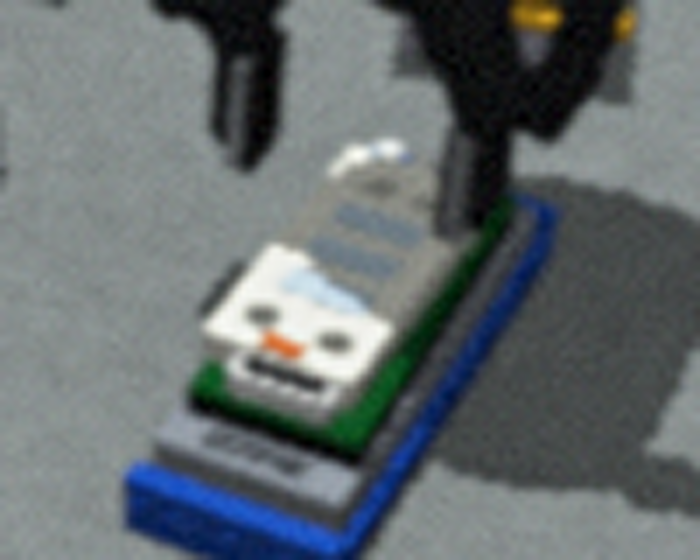

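Emit:
jog_arm(series=[0.65,0,-0.12,2.38,0,0.62,0,0,0,0,0.3,0,0,0,0,0.3,0,0,0,0,0.3,0,0,0,0])

```text
clock: 5.1
position: [469.2, -14.4, 42.4]
tool_rot: [[0.157, 0.988, 0.002], [0.988, -0.157, -0.0], [0.0, 0.002, -1.0]]
ft_force: [0.7, -0.9, 6.3]
gripper_width: 0.484
finger_force: 61.3
```

```bash
python3 snap.py g2 355 215 100 80 7 side;python3 plan.py 469.3 -15.6 150 -0.16
```

```text
[469.14059487 -14.38760695  42.3976851 ] [-2.12098329 -0.0336734   7.0781038 ] tcp px [[353.81354551 213.57276197]] in crop [341.69481855 270.00933381]
-1 0 [409.33301055 293.79767613]
-1 13 [413.58921096 257.42621602]
1 0 [275.22190256 246.6308189 ]
1 13 [278.16249592 210.45509904]
pos [469.1 -14.4  42.4] yaw -0.158 grip 0.483 61.4 F [-2.1 -0.   7.1] q6 [ -5.9 -12.8 107.    0.   85.7   3.1] t 5.15
turn 0.002 rows 1 each 0.002
shift after turn [ -0.12   0.04 -10.76] xy rows 1 each [-0.117  0.035]
```

View pics/g2.png

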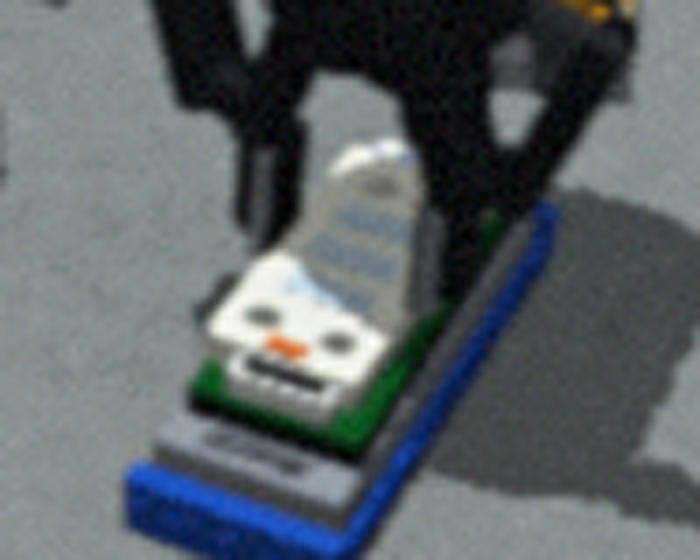

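Emit:
jog_arm(series=[0.3,0,0,-2,0,0.3,0,0,-4,0,0.3,0,0,-4,0,0.3,0,0,0,0,0.3,0,0,0,0])

```text
clock: 5.78
position: [468.0, -14.3, 140.0]
tool_rot: [[0.157, 0.988, -0.001], [0.988, -0.157, 0.0], [-0.0, -0.001, -1.0]]
ft_force: [-0.6, -0.3, -0.2]
gripper_width: 0.487
finger_force: 60.8
```

```bash
python3 plan.py 648.4 243.6 130 -0.083; python3 - <<'E'
from bench import *;from h import *
S=read_camera("side");T=read_camera("top")
for n,c in(("side",S),("top",T)):
  for q in("light_guide","board"):print(n,q,[(np.round(b["extent"]).tolist(),round(b["conf"],2)) for b in boxes_of(n,q)[:2]])
a=maskpts(T,(325,238,70,40),lambda h:(h[...,0]>45)&(h[...,0]<85)&(h[...,1]>100));print(cv2.minAreaRect(np.float32(unproj(T,a,38)[:,:2])))
p=np.array(sense()["position"]);print(p,proj(S,[p]))
E
```

```text
pos [468.  -14.3 140. ] yaw -0.158 grip 0.487 60.8 F [-0.6 -0.3 -0.2] q6 [ -5.9 -15.3  99.1   0.   96.3   3.1] t 5.775
turn -0.075 rows 1 each -0.075
shift after turn [27.2  15.84  1.  ] xy rows 5 each [5.439 3.168]
side light_guide [([354.0, 174.0, 34.0, 36.0], 0.8)]
side board [([354.0, 217.0, 52.0, 48.0], 0.91), ([382.0, 160.0, 40.0, 54.0], 0.44)]
top light_guide []
top board []
((0.0, 0.0), (0.0, 0.0), 0.0)
[467.84363266 -14.28558007 139.91274882] [[358.4632055  172.33196535]]
```

Emit:
jog_arm(series=[0.3,0,0,0,-0.075,0.3,4.53,2.64,0,0,0.3,4.53,2.64,0,0,0.3,4.53,2.64,0,0,0.3,4.53,2.64,0,0])

```text
clock: 6.7
position: [589.3, 158.9, 140.4]
tool_rot: [[0.083, 0.997, -0.0], [0.997, -0.083, -0.0], [-0.0, -0.0, -1.0]]
ft_force: [-0.1, -0.4, -0.2]
gripper_width: 0.486
finger_force: 60.8
```

Emit:
jog_arm(series=[0.3,4.53,2.64,0,0,0.3,4.53,2.64,0,0,0.3,0,0,4.5,0,0.3,0,0,0,0,0.3,0,0,0,0])

```text
clock: 7.32
position: [648.6, 242.9, 96.8]
tool_rot: [[0.083, 0.997, -0.0], [0.997, -0.083, -0.0], [-0.0, -0.0, -1.0]]
ft_force: [0.3, 0.4, -0.0]
gripper_width: 0.486
finger_force: 60.9
```

```bash
python3 plan.py 648.4 243.6 90 -0.083; python3 - <<'E'
from bench import *;from h import *
for n in("side","top"):
  c=read_camera(n);cv2.imwrite(f"pics/h_{n}.png",c["frame"][:,:,::-1])
s=cv2.imread("pics/h_side.png")[225:330,145:265];t=cv2.imread("pics/h_top.png")[110:185,140:260]
f=lambda a:cv2.resize(a,(660,int(a.shape[0]*5.5)),interpolation=cv2.INTER_CUBIC)
cv2.imwrite("pics/h.png",f(s));cv2.imwrite("pics/ht.png",f(t))
E
```

```text
pos [648.6 242.9  96.8] yaw -0.083 grip 0.486 60.9 F [ 0.3  0.4 -0. ] q6 [17.7 20.3 66.9 -0.  92.8 22.5] t 7.325
turn -0.0 rows 1 each -0.0
shift after turn [ 0.06 -0.03  0.68] xy rows 1 each [ 0.064 -0.027]
```

View pics/h.png

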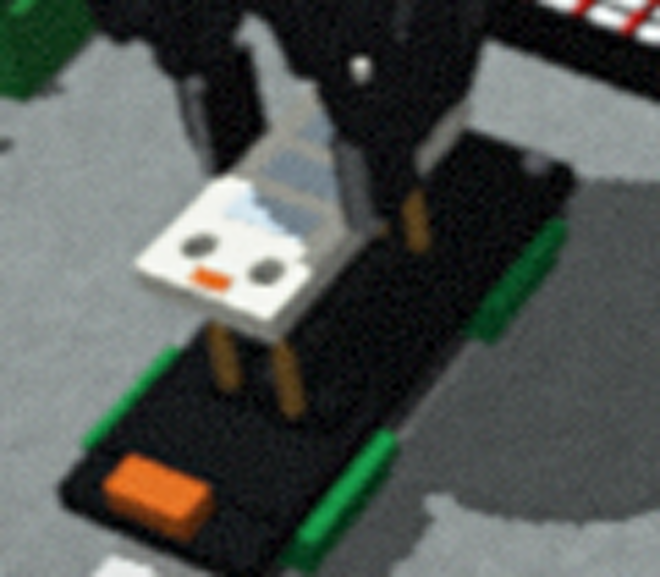

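View pics/ht.png

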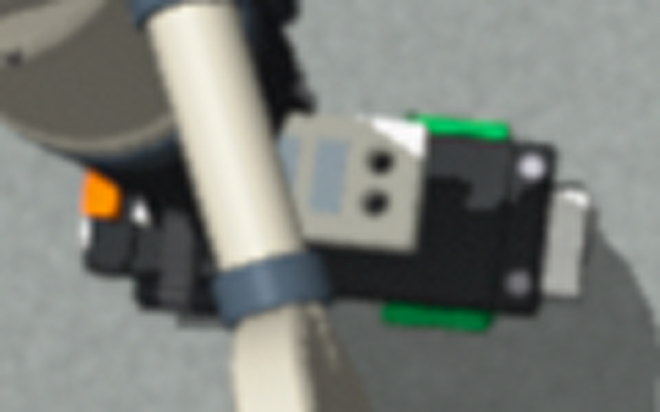

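```bash
cat > hold.py <<'E'
from h import *
def go(C,Sp,Tp,zs):
    S,T=C
    for z in zs:
        print("z",z)
        for c,pp,n,N in((S,Sp,"side",(647.0,243.1,-.079)),(T,Tp,"top",(649.9,241.9,-.087))):
            if len(pp)==0:continue
            w=unproj(c,pp,z)[:,:2];a=-.083;d=w-N[:2];l=np.c_[d[:,0]*np.cos(a)+d[:,1]*np.sin(a),-d[:,0]*np.sin(a)+d[:,1]*np.cos(a)]
            print(n,l.round(1).tolist(),"dist",np.linalg.norm(w[0]-w[1]).round(1),"mid",l.mean(0).round(2))
E
python3 - <<'E'
from bench import *;from hold import *
S=read_camera("side");T=read_camera("top")
def dark(c,roi,th):
    u,v,w,h=roi;g=cv2.cvtColor(cv2.resize(c["frame"],None,fx=4,fy=4,interpolation=cv2.INTER_CUBIC),cv2.COLOR_RGB2GRAY)
    m=np.zeros_like(g);x0,y0=int(4*(u-w/2)),int(4*(v-h/2));m[y0:y0+4*h,x0:x0+4*w]=(g[y0:y0+4*h,x0:x0+4*w]<th)
    n,l,st,ce=cv2.connectedComponentsWithStats(m);i=1+np.argmax(st[1:,4]);print(st[i]/4);return (ce[i]-1.5)/4
Sp=[dark(S,(145+200/5.5,225+246/5.5,9,8),150),dark(S,(145+267/5.5,225+270/5.5,9,8),150)]
Tp=[dark(T,(140+381/5.5,110+162/5.5,8,7),100),dark(T,(140+376/5.5,110+203/5.5,8,7),100)]
print(Sp,Tp);go((S,T),Sp,Tp,(98,101,104))
E
```

```text
[177.5  267.     5.75   3.5   58.5 ]
[190.   271.75   5.5    3.75  63.  ]
[207.25 137.5    4.25   4.    51.  ]
[206.25 145.     4.25   4.    52.  ]
[array([179.93803419, 268.30555556]), array([192.13988095, 273.07539683])] [array([208.74387255, 138.87990196]), array([207.76322115, 146.39302885])]
z 98
side [[16.0, 29.5], [-6.4, 29.6]] dist 22.4 mid [ 4.77 29.56]
top [[8.8, -33.2], [-6.1, -33.1]] dist 14.9 mid [  1.34 -33.16]
z 101
side [[13.7, 31.6], [-8.5, 31.7]] dist 22.2 mid [ 2.61 31.65]
top [[8.2, -33.9], [-6.7, -33.8]] dist 14.9 mid [  0.74 -33.87]
z 104
side [[11.5, 33.7], [-10.6, 33.8]] dist 22.1 mid [ 0.45 33.74]
top [[7.6, -34.7], [-7.3, -34.5]] dist 14.8 mid [  0.14 -34.59]
```

Emit:
jog_arm(series=[0.3,0.04,-0.03,1.6,0,0.3,0,0,0.8,0,0.3,0,0,0.8,0,0.3,0,0,0.6,0,0.3,0,0,0,0])

```text
clock: 8.15
position: [648.0, 243.7, 57.0]
tool_rot: [[0.083, 0.997, -0.001], [0.997, -0.083, -0.0], [-0.001, -0.001, -1.0]]
ft_force: [0.5, 0.3, -0.6]
gripper_width: 0.485
finger_force: 60.9
```

Emit:
jog_arm(series=[0.3,0,0,0.4,0,0.3,0,0,0.3,0,0.3,0,0,0.2,0,0.3,0,0,0.1,0,0.3,0,0,0,0])

```text
clock: 8.78
position: [648.5, 243.9, 50.4]
tool_rot: [[0.083, 0.997, 0.001], [0.997, -0.083, 0.0], [0.0, 0.001, -1.0]]
ft_force: [-4.9, -1.5, 8.6]
gripper_width: 0.482
finger_force: 62.0
```

Emit:
jog_arm(series=[0.68,0,0,0,0,0.68,0,0,0,0,0.68,0,0,-3,0,0.68,0,0,-5,0,0.68,0,0,-2,0])

```text
clock: 9.4
position: [649.6, 244.2, 151.9]
tool_rot: [[0.083, 0.997, 0.005], [0.997, -0.083, 0.002], [0.002, 0.005, -1.0]]
ft_force: [0.6, -0.6, -0.8]
gripper_width: 0.682
finger_force: 0.0
```

```bash
python3 - <<'E'
from bench import *;from h import *
S=read_camera("side");T=read_camera("top")
gr=lambda h:(h[...,0]>40)&(h[...,0]<90)&(h[...,1]>80)
for n,c,roi in(("top",T,(324,238,70,40)),("side",S,(353,226,60,50))):
    a=maskpts(c,roi,gr);print(n,cv2.minAreaRect(np.float32(unproj(c,a,38)[:,:2])))
s=cv2.resize(S["frame"][190:265,310:400,::-1],None,fx=4.4,fy=4.4,interpolation=cv2.INTER_CUBIC)
t=cv2.resize(T["frame"][210:265,278:368,::-1],None,fx=4.4,fy=4.4,interpolation=cv2.INTER_CUBIC)
n=cv2.resize(S["frame"][230:335,145:265,::-1],None,fx=3.3,fy=3.3,interpolation=cv2.INTER_CUBIC)
im=np.zeros((590,800,3),np.uint8);im[:s.shape[0],:s.shape[1]]=s;im[335:335+t.shape[0],:t.shape[1]]=t;im[:n.shape[0],400:400+n.shape[1]]=n
cv2.imwrite("pics/b.png",im)
E
python3 plan.py 466.5 -15.5 120 -0.14
```

```text
top ((468.0360412597656, -16.395660400390625), (119.09146881103516, 50.054264068603516), 83.30241394042969)
side ((464.0167541503906, -11.358642578125), (125.97413635253906, 51.540863037109375), 82.96070098876953)
pos [649.7 244.2 151.3] yaw -0.083 grip 0.678 0.0 F [ 0.9 -0.1  0.3] q6 [17.8 19.6 62.3  0.  97.9 22.5] t 9.5
turn 0.057 rows 1 each 0.057
shift after turn [-28.28 -14.51   3.13] xy rows 5 each [-5.655 -2.903]
```

View pics/b.png

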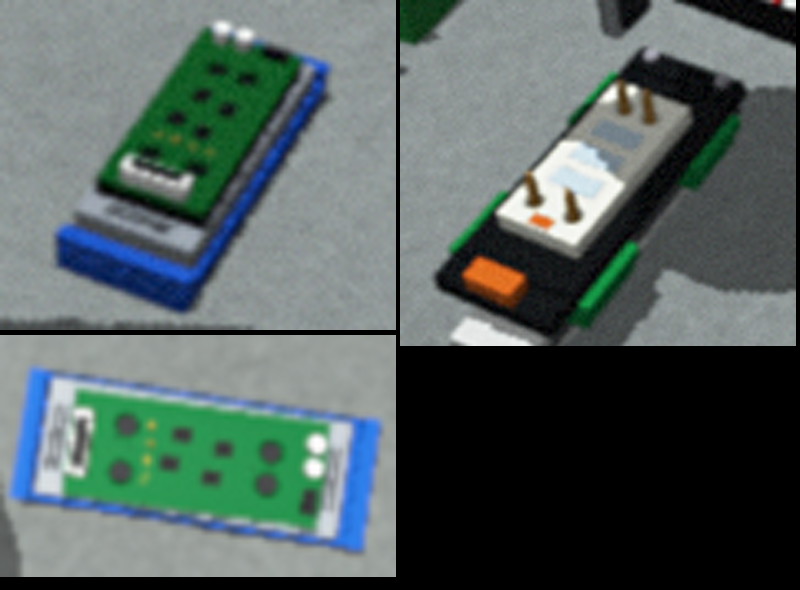

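Emit:
jog_arm(series=[0.68,0,0,0,0.035,0.68,-4.67,-2.52,0,0,0.68,-4.67,-2.52,0,0,0.68,-4.67,-2.52,0,0,0.68,-4.67,-2.52,0.5,0])

```text
clock: 10.12
position: [524.4, 68.9, 140.3]
tool_rot: [[0.119, 0.993, -0.004], [0.993, -0.119, -0.0], [-0.001, -0.003, -1.0]]
ft_force: [1.5, -0.8, 0.1]
gripper_width: 0.682
finger_force: 0.0
```

Emit:
jog_arm(series=[0.68,-4.67,-2.52,1,0,0.68,-4.67,-2.52,1,0,0.68,0,0,3,0,0.68,0,0,0,0,0.68,0,0,0,0])

```text
clock: 10.75
position: [465.1, -16.2, 92.5]
tool_rot: [[0.118, 0.993, -0.001], [0.993, -0.118, 0.0], [0.0, -0.002, -1.0]]
ft_force: [-0.0, 1.0, 0.7]
gripper_width: 0.677
finger_force: 0.0
```

```bash
python3 plan.py 466.5 -16 34 -0.118
```

```text
pos [465.1 -16.2  92.5] yaw -0.118 grip 0.677 0.0 F [-0.   1.   0.7] q6 [ -6.2 -14.9 103.6   0.   91.4   0.6] t 10.75
turn 0.0 rows 1 each 0.0
shift after turn [0.04 0.13 5.85] xy rows 1 each [0.041 0.135]
```

Emit:
jog_arm(series=[0.68,0.04,0.13,4.5,0,0.68,0,0,1.3,0,0.68,0,0,0,0,0.3,0,0,0,0,0.3,0,0,0,0])

```text
clock: 11.38
position: [467.4, -16.4, 37.9]
tool_rot: [[0.118, 0.993, 0.002], [0.993, -0.118, -0.0], [0.0, 0.002, -1.0]]
ft_force: [-4.0, 0.6, 5.9]
gripper_width: 0.297
finger_force: 2.8
```

Emit:
jog_arm(series=[0.3,0,0,0,0,0.3,0,0,-0.4,0,0.3,0,0,-3,0,0.3,0,0,-5,0,0.3,0,0,0,0])

```text
clock: 12.0
position: [469.4, -16.7, 124.9]
tool_rot: [[0.118, 0.993, 0.01], [0.993, -0.118, -0.001], [0.0, 0.01, -1.0]]
ft_force: [0.6, 0.0, 1.2]
gripper_width: 0.304
finger_force: 0.0
```

```bash
python3 plan.py 648.4 243.6 120 -0.083; python3 - <<'E'
from bench import *
c=read_camera("side")
for q in("board","back_cover","kit_tray"):print(q,[([round(float(v)) for v in b["extent"]],round(b["conf"],2)) for b in boxes_of("side",q)[:2]])
E
```

```text
pos [469.4 -16.7 124.9] yaw -0.118 grip 0.304 0.0 F [0.6 0.  1.2] q6 [ -6.2 -15.5 100.8   0.   94.1   0.6] t 12.0
turn -0.035 rows 1 each -0.035
shift after turn [27.42 15.68  0.49] xy rows 5 each [5.485 3.136]
board [([352, 218, 50, 49], 0.85), ([304, 153, 12, 31], 0.68)]
back_cover [([356, 226, 49, 46], 0.67)]
kit_tray [([349, 237, 57, 49], 0.71), ([205, 281, 59, 49], 0.22)]
```

```bash
python3 - <<'E'
from bench import *;from h import *
S=read_camera("side");T=read_camera("top")
s=cv2.resize(S["frame"][160:265,305:405,::-1],None,fx=5.6,fy=5.6,interpolation=cv2.INTER_CUBIC)
im=s
cv2.imwrite("pics/b2.png",im)
gr=lambda h:(h[...,0]>40)&(h[...,0]<90)&(h[...,1]>80)
a=maskpts(S,(353,226,60,50),gr);print(cv2.minAreaRect(np.float32(unproj(S,a,38)[:,:2])))
E
```

```text
((466.185791015625, -11.644561767578125), (125.98262023925781, 51.108306884765625), 82.8991928100586)
```

View pics/b2.png

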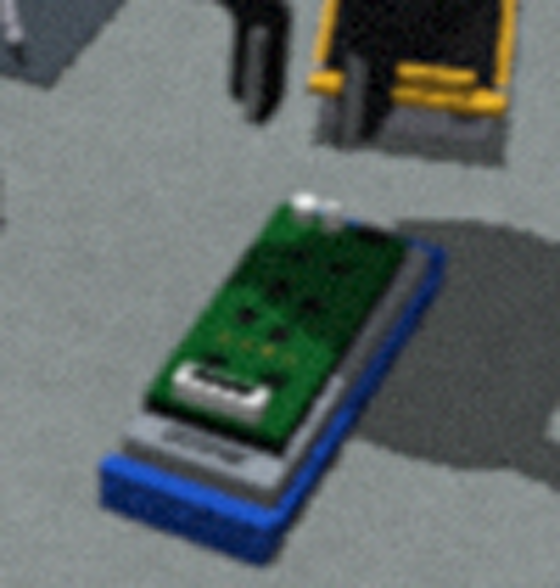

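```bash
python3 plan.py 468.8 -16 27 -0.12
```

```text
pos [465.9 -16.3 117.5] yaw -0.118 grip 0.299 0.0 F [-0.1 -0.1  0.2] q6 [ -6.2 -15.2 101.3   0.   94.1   0.6] t 12.3
turn 0.002 rows 1 each 0.002
shift after turn [0.07 0.28 9.05] xy rows 1 each [0.066 0.28 ]
```

Emit:
jog_arm(series=[0.7,0.05,0.28,3,0,0.7,0,0,2,0,0.7,0,0,2,0,0.7,0,0,1,0,0.7,0,0,0,0])

```text
clock: 12.92
position: [468.8, -16.2, 38.0]
tool_rot: [[0.118, 0.993, -0.002], [0.993, -0.118, 0.0], [-0.0, -0.002, -1.0]]
ft_force: [0.5, -0.1, 0.3]
gripper_width: 0.702
finger_force: 0.0
```

Emit:
jog_arm(series=[0.7,0,0,0.5,0,0.7,0,0,0.5,0,0.7,0,0,0,0,0.7,0,0,0,0,0.7,0,0,0,0])

```text
clock: 13.55
position: [469.6, -16.3, 29.2]
tool_rot: [[0.118, 0.993, 0.0], [0.993, -0.118, -0.0], [-0.0, 0.0, -1.0]]
ft_force: [-0.4, -0.6, 0.3]
gripper_width: 0.704
finger_force: 0.0
```

Emit:
jog_arm(series=[0.3,0,0,0,0,0.3,0,0,0,0,0.3,0,0,0,0,0.3,0,0,0,0,0.3,0,0,0,0])

```text
clock: 14.18
position: [469.9, -16.3, 29.7]
tool_rot: [[0.118, 0.993, 0.001], [0.993, -0.118, -0.0], [0.0, 0.001, -1.0]]
ft_force: [-0.8, 0.3, 6.3]
gripper_width: 0.561
finger_force: 62.4
```

Emit:
jog_arm(series=[0.3,0,0,-1,0,0.3,0,0,-4,0,0.3,0,0,-4,0,0.3,0,0,0,0,0.3,0,0,0,0])

```text
clock: 14.8
position: [469.0, -16.2, 118.1]
tool_rot: [[0.118, 0.993, -0.001], [0.993, -0.118, 0.0], [-0.0, -0.001, -1.0]]
ft_force: [-1.1, 0.4, -2.1]
gripper_width: 0.559
finger_force: 62.2
```

```bash
python3 plan.py 648.4 243.6 120 -0.083
```

```text
pos [469.  -16.2 118.1] yaw -0.118 grip 0.559 62.2 F [-1.1  0.4 -2.1] q6 [ -6.1 -14.8 100.9   0.   94.    0.6] t 14.8
turn -0.035 rows 1 each -0.035
shift after turn [27.37 15.73 -0.19] xy rows 5 each [5.475 3.145]
```

Emit:
jog_arm(series=[0.3,0,0,0,-0.035,0.3,4.56,2.62,0,0,0.3,4.56,2.62,0,0,0.3,4.56,2.62,0,0,0.3,4.56,2.62,0,0])

```text
clock: 15.42
position: [589.2, 158.2, 117.2]
tool_rot: [[0.082, 0.997, -0.002], [0.997, -0.082, -0.001], [-0.001, -0.002, -1.0]]
ft_force: [0.2, -0.8, 0.1]
gripper_width: 0.559
finger_force: 62.2
```

Emit:
jog_arm(series=[0.3,4.56,2.62,0,0,0.3,4.56,2.62,0,0,0.3,0,0,2.2,0,0.3,0,0,0,0,0.3,0,0,0,0])

```text
clock: 16.05
position: [648.4, 242.8, 96.8]
tool_rot: [[0.083, 0.997, -0.001], [0.997, -0.083, -0.0], [-0.001, -0.001, -1.0]]
ft_force: [0.3, 0.6, -1.0]
gripper_width: 0.56
finger_force: 62.2
```

```bash
python3 - <<'E'
from bench import *;from h import *
S=read_camera("side");T=read_camera("top")
s=cv2.resize(S["frame"][225:330,145:265,::-1],None,fx=5,fy=5,interpolation=cv2.INTER_CUBIC)
t=cv2.resize(T["frame"][125:170,145:265,::-1],None,fx=5,fy=5,interpolation=cv2.INTER_CUBIC)
cv2.imwrite("pics/hb.png",np.vstack([s[:375],t]))
E
python3 plan.py 648.4 243.6 96 -0.083
```

```text
pos [649.1 242.9  98.4] yaw -0.083 grip 0.565 62.3 F [-0.2 -0.1 -1.5] q6 [17.7 20.2 66.8 -0.  92.9 22.5] t 16.15
turn -0.0 rows 1 each -0.0
shift after turn [ 0.07 -0.07  0.24] xy rows 1 each [ 0.067 -0.073]
```

View pics/hb.png

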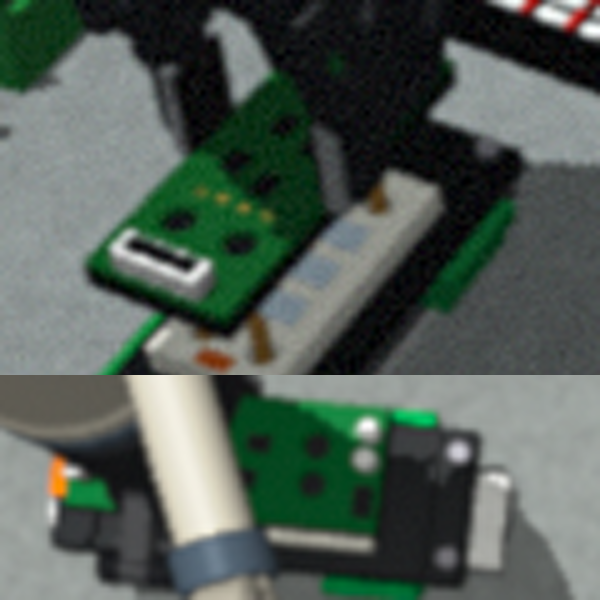

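```bash
python3 - <<'E'
from bench import *;from hold import *
S=read_camera("side");T=read_camera("top")
def dark(c,roi,th):
    u,v,w,h=roi;b=cv2.GaussianBlur(cv2.resize(c["frame"],None,fx=4,fy=4,interpolation=cv2.INTER_CUBIC),(0,0),2)[...,1]
    m=np.zeros_like(b);x0,y0=int(4*(u-w/2)),int(4*(v-h/2));r=b[y0:y0+4*h,x0:x0+4*w];lo,hi=r.min(),np.percentile(r,80)
    m[y0:y0+4*h,x0:x0+4*w]=r<(lo*.5+hi*.5)
    n,l,st,ce=cv2.connectedComponentsWithStats(m);i=1+np.argmax(st[1:,4]);print(st[i]/4,lo,hi);return (ce[i]-1.5)/4
Sp=[dark(S,(145+180/5,225+220/5,9,8),0),dark(S,(145+240/5,225+243/5,9,8),0)]
Tp=[dark(T,(145+316/5,125+70/5,8,7),0),dark(T,(145+312/5,125+110/5,8,7),0)]
print(Sp,Tp);go((S,T),Sp,Tp,(102,104,106,108))
print(sense()["position"])
E
```

```text
[177.   266.     6.5    4.25  86.  ] 21 89.0
[189.25 270.75   6.5    4.5   86.  ] 20 88.0
[206.   136.75   4.5    4.5   64.5 ] 25 68.0
[205.   144.25   4.75   4.5   65.5 ] 27 69.0
[array([179.68168605, 267.71947674]), array([191.97020349, 272.51090116])] [array([207.81104651, 138.44282946]), array([206.84637405, 146.11832061])]
z 102
side [[14.1, 31.5], [-8.3, 31.6]] dist 22.4 mid [ 2.89 31.54]
top [[8.7, -32.3], [-6.5, -32.2]] dist 15.2 mid [  1.06 -32.26]
z 104
side [[12.6, 32.9], [-9.7, 33.0]] dist 22.3 mid [ 1.44 32.93]
top [[8.2, -32.8], [-6.9, -32.7]] dist 15.2 mid [  0.65 -32.74]
z 106
side [[11.1, 34.3], [-11.1, 34.4]] dist 22.2 mid [-0.   34.33]
top [[7.8, -33.3], [-7.3, -33.2]] dist 15.1 mid [  0.25 -33.22]
z 108
side [[9.6, 35.7], [-12.5, 35.8]] dist 22.1 mid [-1.45 35.72]
top [[7.4, -33.7], [-7.7, -33.7]] dist 15.1 mid [ -0.15 -33.7 ]
[649.15910708 243.00422643  98.57404033]
```

Emit:
jog_arm(series=[0.3,-0.05,0,1.4,0,0.3,0,0,0.8,0,0.3,0,0,0.6,0,0.3,0,0,0.4,0,0.3,0,0,0,0])

```text
clock: 16.88
position: [648.6, 242.9, 64.5]
tool_rot: [[0.083, 0.997, -0.001], [0.997, -0.083, -0.0], [-0.0, -0.001, -1.0]]
ft_force: [0.3, -0.3, -1.2]
gripper_width: 0.559
finger_force: 62.3
```

Emit:
jog_arm(series=[0.3,0,0,0.3,0,0.3,0,0,0.3,0,0.3,0,0,0.2,0,0.3,0,0,0.1,0,0.3,0,0,0,0])

```text
clock: 17.5
position: [648.8, 242.9, 57.8]
tool_rot: [[0.083, 0.997, 0.001], [0.997, -0.083, 0.0], [0.0, 0.001, -1.0]]
ft_force: [-3.0, -1.2, 6.1]
gripper_width: 0.561
finger_force: 63.0
```

Emit:
jog_arm(series=[0.75,0,0,0,0,0.75,0,0,0,0,0.75,0,0,-3,0,0.75,0,0,-5,0,0.75,0,0,0,0])

```text
clock: 18.12
position: [651.0, 243.7, 142.5]
tool_rot: [[0.083, 0.997, 0.01], [0.997, -0.083, 0.003], [0.004, 0.009, -1.0]]
ft_force: [0.0, 0.1, 0.7]
gripper_width: 0.749
finger_force: 0.0
```

```bash
python3 - <<'E'
from bench import *;from h import *
S=read_camera("side");T=read_camera("top")
s=cv2.resize(S["frame"][190:265,310:400,::-1],None,fx=4.4,fy=4.4,interpolation=cv2.INTER_CUBIC)
t=cv2.resize(T["frame"][210:265,278:368,::-1],None,fx=4.4,fy=4.4,interpolation=cv2.INTER_CUBIC)
n=cv2.resize(S["frame"][230:335,145:265,::-1],None,fx=3.3,fy=3.3,interpolation=cv2.INTER_CUBIC)
im=np.zeros((590,800,3),np.uint8);im[:s.shape[0],:s.shape[1]]=s;im[335:335+t.shape[0],:t.shape[1]]=t;im[:n.shape[0],400:400+n.shape[1]]=n
cv2.imwrite("pics/c.png",im)
gy=lambda h:(h[...,1]<45)&(h[...,2]>165)
for z,c,roi in((28,T,(323,238,74,38)),(28,S,(353,230,60,60))):
    a=maskpts(c,roi,gy);print(cv2.minAreaRect(np.float32(unproj(c,a,z)[:,:2])))
bl=lambda h:(h[...,0]>100)&(h[...,0]<125)&(h[...,1]>150)
a=maskpts(T,(323,237,90,50),bl);print("tray",fit([(T,a)],box(62,168,0,20),[467,-16,-.13]))
E
python3 plan.py 467 -16 100 -0.13
```

```text
((468.7169494628906, -14.847358703613281), (141.77491760253906, 53.917057037353516), 81.76180267333984)
((465.57672119140625, -12.678291320800781), (136.9765625, 52.15502166748047), 81.80752563476562)
tray (array([ 4.68624404e+02, -1.61674885e+01, -1.33576730e-01]), np.float64(0.014900953963099983))
pos [649.1 243.  136.6] yaw -0.083 grip 0.75 0.0 F [-0.1  0.2 -1.2] q6 [17.7 19.7 63.5  0.  96.7 22.5] t 18.225
turn 0.047 rows 1 each 0.047
shift after turn [-28.04 -14.7    3.66] xy rows 5 each [-5.609 -2.94 ]
```

View pics/c.png

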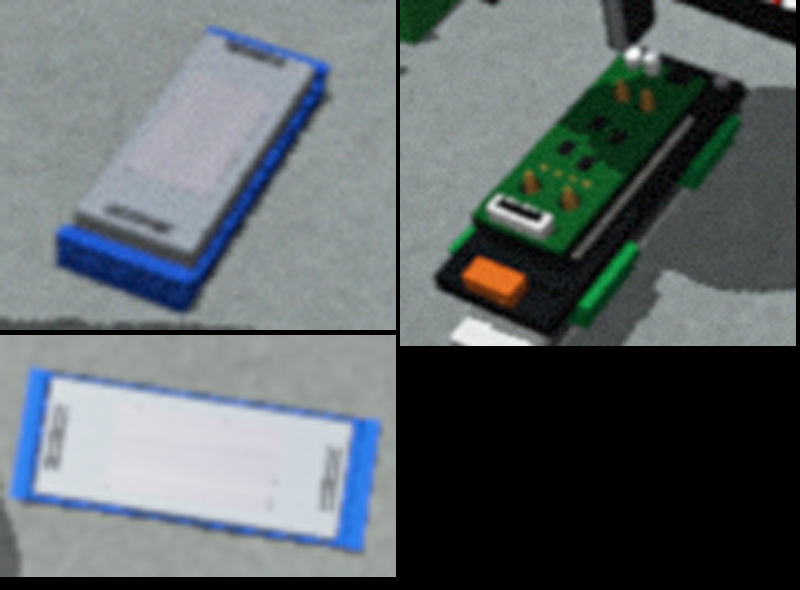

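Emit:
jog_arm(series=[0.82,0,0,0,0.061,0.82,-4.69,-2.38,0,0,0.82,-4.69,-2.38,0,0,0.82,-4.69,-2.38,0,0,0.82,-4.69,-2.38,1,0])

```text
clock: 18.85
position: [526.2, 69.6, 124.5]
tool_rot: [[0.143, 0.99, -0.001], [0.99, -0.143, -0.0], [-0.001, -0.001, -1.0]]
ft_force: [0.2, -0.7, 0.2]
gripper_width: 0.818
finger_force: 0.0
```

Emit:
jog_arm(series=[0.82,-4.69,-2.38,1,0,0.82,-4.69,-2.38,1,0,0.82,0,0,2,0,0.82,0,0,0,0,0.82,0,0,0,0])

```text
clock: 19.48
position: [467.3, -14.2, 85.6]
tool_rot: [[0.142, 0.99, -0.001], [0.99, -0.142, 0.0], [0.0, -0.001, -1.0]]
ft_force: [-0.8, 0.4, 0.5]
gripper_width: 0.821
finger_force: 0.0
```

```bash
python3 -c "from bench import *;[read_camera('top') for _ in range(3)]"; python3 plan.py 467.2 -15 16.5 -0.144
```

```text
pos [467.7 -14.4  86.5] yaw -0.143 grip 0.822 0.0 F [ 0.6 -0.3 -0. ] q6 [ -5.9 -14.5 103.8   0.   90.6   2.2] t 19.625
turn 0.001 rows 1 each 0.001
shift after turn [-0.07 -0.04  7.  ] xy rows 1 each [-0.071 -0.044]
```

Emit:
jog_arm(series=[0.82,0,-0.04,3,0,0.82,0,0,2,0,0.82,0,0,1.3,0,0.82,0,0,0.7,0,0.82,0,0,0,0])

```text
clock: 20.25
position: [466.8, -14.9, 16.0]
tool_rot: [[0.143, 0.99, -0.0], [0.99, -0.143, -0.0], [-0.0, -0.0, -1.0]]
ft_force: [0.6, -0.4, 0.4]
gripper_width: 0.82
finger_force: 0.0
```

Emit:
jog_arm(series=[0.82,0,0,0,0,0.82,0,0,0,0,0.3,0,0,0,0,0.3,0,0,0,0,0.3,0,0,0,0])

```text
clock: 20.88
position: [467.3, -15.1, 17.0]
tool_rot: [[0.144, 0.99, 0.002], [0.99, -0.144, -0.0], [0.0, 0.002, -1.0]]
ft_force: [-0.9, -0.6, 6.1]
gripper_width: 0.633
finger_force: 63.9
```

```bash
python3 plan.py 474 -261 100 0.145
```

```text
pos [467.3 -15.1  17. ] yaw -0.144 grip 0.633 63.9 F [-0.9 -0.6  6.1] q6 [ -6.  -11.9 108.9   0.   82.9   2.2] t 20.875
turn -0.289 rows 2 each -0.145
shift after turn [-24.43  -2.89  -8.3 ] xy rows 5 each [-4.886 -0.579]
```

Emit:
jog_arm(series=[0.3,0,0,-1,0,0.3,0,0,-4,0,0.3,0,0,-4,0,0.3,0,0,0,-0.145,0.3,0,0,0,-0.144])

```text
clock: 21.5
position: [466.7, -15.0, 106.6]
tool_rot: [[-0.149, 0.989, 0.0], [0.989, 0.149, -0.0], [-0.0, 0.0, -1.0]]
ft_force: [0.6, -0.2, -1.1]
gripper_width: 0.63
finger_force: 63.7
```

Emit:
jog_arm(series=[0.3,-4.07,-0.48,0,0,0.3,-4.07,-0.48,0,0,0.3,-4.07,-0.48,0,0,0.3,-4.07,-0.48,0,0,0.3,-4.07,-0.48,0,0])

```text
clock: 22.12
position: [471.9, -221.0, 105.8]
tool_rot: [[-0.144, 0.99, -0.001], [0.99, 0.144, 0.001], [0.001, -0.001, -1.0]]
ft_force: [1.3, -0.5, -0.8]
gripper_width: 0.633
finger_force: 63.7
```

Emit:
jog_arm(series=[0.3,-4.07,-0.48,0,0,0.3,0,0,2,0,0.3,0,0,0,0,0.3,0,0,0,0,0.3,0,0,0,0])

```text
clock: 22.75
position: [473.9, -260.1, 86.7]
tool_rot: [[-0.146, 0.989, 0.001], [0.989, 0.146, -0.0], [-0.001, 0.001, -1.0]]
ft_force: [-0.5, 0.2, -0.8]
gripper_width: 0.629
finger_force: 63.7
```

```bash
python3 - <<'E'
from bench import *;from h import *
S=read_camera("side");T=read_camera("top")
s=cv2.resize(S["frame"][115:195,330:430,::-1],None,fx=5,fy=5,interpolation=cv2.INTER_CUBIC)
t=cv2.resize(T["frame"][205:275,385:500,::-1],None,fx=4.34,fy=4.34,interpolation=cv2.INTER_CUBIC)[:,:500]
t=np.pad(t,((0,0),(0,500-t.shape[1]),(0,0)));cv2.imwrite("pics/d.png",np.vstack([s,t])[:600])
E
python3 plan.py 474 -260.5 37 0.145
```

```text
pos [ 473.9 -260.3   86.7] yaw 0.146 grip 0.631 63.7 F [-0.6 -0.5 -0.9] q6 [-32.4  -2.8  93.3   0.   89.4 -40.8] t 22.85
turn 0.001 rows 1 each 0.001
shift after turn [-0.02  0.01  4.97] xy rows 1 each [-0.017  0.012]
```

View pics/d.png

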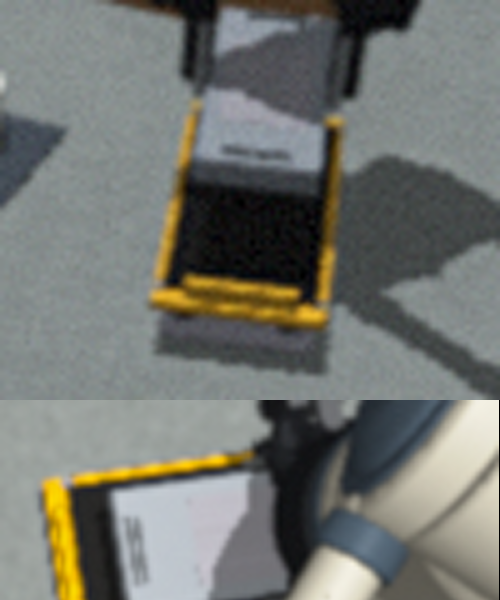

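```bash
python3 - <<'E'
from bench import *;from h import *
T=read_camera("top");S=read_camera("side")
v=240
row=lambda v:cv2.cvtColor(T["frame"][v:v+1],cv2.COLOR_RGB2HSV)[0,390:425].tolist()
print([(390+i,*p) for i,p in enumerate(row(v))])
a=.145
def loc(w):
    d=w[:,:2]-[475.4,-260.9];return np.c_[d[:,0]*np.cos(a)+d[:,1]*np.sin(a),-d[:,0]*np.sin(a)+d[:,1]*np.cos(a)].round(1)
for u in(398,400,402,404):print(u,"stop",loc(unproj(T,[(u,v)],42)))
for u in(411,412,413,414):print(u,"cover",loc(unproj(T,[(u,v)],98.5)))
E
```

```text
[(390, 70, 9, 165), (391, 73, 11, 167), (392, 73, 11, 166), (393, 70, 9, 166), (394, 75, 9, 165), (395, 80, 10, 152), (396, 23, 26, 116), (397, 22, 197, 155), (398, 23, 255, 207), (399, 22, 255, 212), (400, 24, 255, 243), (401, 24, 255, 239), (402, 23, 255, 169), (403, 19, 136, 79), (404, 90, 7, 39), (405, 0, 7, 39), (406, 0, 19, 41), (407, 30, 13, 40), (408, 30, 7, 37), (409, 15, 20, 26), (410, 150, 9, 27), (411, 110, 15, 50), (412, 105, 19, 108), (413, 105, 18, 171), (414, 105, 19, 186), (415, 105, 17, 151), (416, 104, 18, 157), (417, 107, 16, 141), (418, 103, 18, 169), (419, 105, 18, 201), (420, 103, 17, 207), (421, 105, 17, 205), (422, 105, 17, 206), (423, 106, 19, 205), (424, 104, 19, 206)]
398 stop [[ 3.  90.6]]
400 stop [[ 2.5 86.5]]
402 stop [[ 2.  82.4]]
404 stop [[ 1.4 78.4]]
411 cover [[-0.  75.7]]
412 cover [[-0.3 73.8]]
413 cover [[-0.5 71.9]]
414 cover [[-0.8 70. ]]
```

Emit:
jog_arm(series=[0.3,-0.3,0,2,0,0.3,0,0,1.4,0,0.3,0,0,0.8,0,0.3,0,0,0.5,0,0.3,0,0,0,0])

```text
clock: 23.58
position: [473.7, -263.7, 38.6]
tool_rot: [[-0.144, 0.99, -0.001], [0.99, 0.144, 0.0], [0.0, -0.0, -1.0]]
ft_force: [0.7, 0.1, -0.7]
gripper_width: 0.636
finger_force: 63.7
```

Emit:
jog_arm(series=[0.3,0,0,0.2,0,0.3,0,0,0.2,0,0.3,0,0,0,0,0.3,0,0,0,0,0.3,0,0,0,0])

```text
clock: 24.2
position: [474.3, -264.1, 37.0]
tool_rot: [[-0.145, 0.989, 0.001], [0.989, 0.145, -0.001], [-0.001, 0.001, -1.0]]
ft_force: [-2.2, 2.7, 7.3]
gripper_width: 0.629
finger_force: 64.6
```

Seated; release, rise, and measure the tray.

Emit:
jog_arm(series=[0.82,0,0,0,0,0.82,0,0,0,0,0.82,0,0,-3,0,0.82,0,0,-5,0,0.9,0,0,0,0])

```text
clock: 24.82
position: [476.1, -265.2, 120.3]
tool_rot: [[-0.144, 0.989, 0.008], [0.989, 0.145, -0.005], [-0.006, 0.007, -1.0]]
ft_force: [-0.4, -0.3, 0.4]
gripper_width: 0.896
finger_force: 0.0
```

```bash
python3 - <<'E'
from bench import *;from h import *
T=read_camera("top");S=read_camera("side")
bl=lambda h:(h[...,0]>100)&(h[...,0]<125)&(h[...,1]>150)
a=maskpts(T,(323,237,90,50),bl);b=maskpts(S,(353,233,66,64),bl);print("tray",fit([(T,a)],box(62,168,0,20),[467,-16,-.13]),fit([(S,b)],box(62,168,0,20),[467,-16,-.13]))
E
python3 plan.py 467 -15.5 100 -0.134
```

```text
tray (array([ 4.68605913e+02, -1.61620907e+01, -1.33170642e-01]), np.float64(0.015232254172531712)) (array([ 4.64870515e+02, -1.63731192e+01, -1.29358905e-01]), np.float64(0.058668273230627954))
pos [ 474.2 -264.   115.5] yaw 0.145 grip 0.896 0.0 F [-0.  -0.1 -0.3] q6 [-32.7  -3.2  90.8   0.   92.4 -41. ] t 24.925
turn 0.279 rows 2 each 0.14
shift after turn [24.53 -4.04  1.55] xy rows 5 each [ 4.906 -0.807]
```

Emit:
jog_arm(series=[0.92,0,0,0,0.14,0.92,0,0,0,0.139,0.92,4.9,-0.8,0,0,0.92,4.9,-0.8,0,0,0.92,4.9,-0.8,0,0])

```text
clock: 25.55
position: [468.7, -113.4, 112.9]
tool_rot: [[0.134, 0.991, -0.003], [0.991, -0.134, 0.001], [0.001, -0.003, -1.0]]
ft_force: [0.4, 0.5, 0.2]
gripper_width: 0.923
finger_force: 0.0
```

Emit:
jog_arm(series=[0.92,4.9,-0.8,0,0,0.92,4.9,-0.8,1,0,0.92,0,0,3,0,0.92,0,0,0,0,0.92,0,0,0,0])

```text
clock: 26.18
position: [466.8, -16.0, 74.9]
tool_rot: [[0.134, 0.991, -0.001], [0.991, -0.134, -0.0], [-0.0, -0.001, -1.0]]
ft_force: [-0.0, 0.6, 0.6]
gripper_width: 0.923
finger_force: 0.0
```

```bash
python3 -c "from bench import *;[read_camera('top') for _ in range(2)]"; python3 plan.py 467 -16 3 -0.133
```

```text
pos [467.5 -16.3  75.9] yaw -0.135 grip 0.919 0.0 F [-0.2 -0.2  0.3] q6 [ -6.2 -14.2 104.7  -0.   89.4   1.6] t 26.275
turn -0.002 rows 1 each -0.002
shift after turn [ 0.02 -0.05  7.29] xy rows 1 each [ 0.024 -0.053]
```

Emit:
jog_arm(series=[0.92,0,-0.05,3,0,0.92,0,0,2.3,0,0.92,0,0,1.4,0,0.92,0,0,0.6,0,0.92,0,0,0,0])

```text
clock: 26.9
position: [466.7, -15.8, 2.4]
tool_rot: [[0.134, 0.991, 0.0], [0.991, -0.134, -0.0], [0.0, 0.0, -1.0]]
ft_force: [-0.5, 0.0, 0.4]
gripper_width: 0.918
finger_force: 0.0
```

Emit:
jog_arm(series=[0.92,0,0,0,0,0.3,0,0,0,0,0.3,0,0,0,0,0.3,0,0,0,0,0.3,0,0,0,0])

```text
clock: 27.52
position: [467.5, -15.7, 3.4]
tool_rot: [[0.134, 0.991, 0.003], [0.991, -0.134, -0.0], [0.0, 0.003, -1.0]]
ft_force: [0.5, -0.2, 6.3]
gripper_width: 0.699
finger_force: 65.4
```

```bash
python3 plan.py 449.5 240.5 100 -0.08
```

```text
pos [467.5 -15.7   3.4] yaw -0.134 grip 0.699 65.4 F [ 0.5 -0.2  6.3] q6 [ -6.1 -11.2 109.7  -0.   81.3   1.6] t 27.525
turn -0.054 rows 1 each -0.054
shift after turn [25.39 -3.84 -9.66] xy rows 5 each [ 5.079 -0.767]
```

Emit:
jog_arm(series=[0.3,0,0,-1,0,0.3,0,0,-4,0,0.3,0,0,-4,0,0.3,0,0,0,-0.054,0.3,5.08,-0.77,0,0])

```text
clock: 28.15
position: [463.3, 34.1, 92.8]
tool_rot: [[0.084, 0.996, 0.001], [0.996, -0.084, -0.001], [-0.001, 0.001, -1.0]]
ft_force: [0.4, 1.3, -1.5]
gripper_width: 0.701
finger_force: 65.4
```

Emit:
jog_arm(series=[0.3,5.08,-0.77,0,0,0.3,5.08,-0.77,0,0,0.3,5.08,-0.77,0,0,0.3,5.08,-0.77,0,0,0.3,0,0,0,0])

```text
clock: 28.78
position: [447.3, 243.6, 91.7]
tool_rot: [[0.075, 0.997, -0.001], [0.997, -0.075, 0.0], [0.0, -0.001, -1.0]]
ft_force: [0.2, -1.0, -1.8]
gripper_width: 0.703
finger_force: 65.4
```

Emit:
jog_arm(series=[0.3,0,0,2,0,0.3,0,0,0,0,0.3,0,0,0,0,0.3,0,0,0,0,0.3,0,0,0,0])

```text
clock: 29.4
position: [448.8, 240.5, 72.5]
tool_rot: [[0.081, 0.997, 0.001], [0.997, -0.081, 0.0], [0.0, 0.001, -1.0]]
ft_force: [0.3, 0.4, -1.6]
gripper_width: 0.699
finger_force: 65.4
```

```bash
python3 plan.py 449.5 240.5 43.4 -0.08
```

```text
pos [448.8 240.5  72.5] yaw -0.081 grip 0.699 65.4 F [ 0.3  0.4 -1.6] q6 [24.4 -7.4 99.1  0.  88.2 29. ] t 29.4
turn -0.001 rows 1 each -0.001
shift after turn [0.01 0.07 2.91] xy rows 1 each [0.009 0.073]
```

Emit:
jog_arm(series=[0.3,0,0.07,1.4,0,0.3,0,0,0.8,0,0.3,0,0,0.5,0,0.3,0,0,0.3,0,0.3,0,0,0,0])

```text
clock: 30.02
position: [449.2, 240.7, 43.4]
tool_rot: [[0.08, 0.997, 0.001], [0.997, -0.08, 0.0], [0.0, 0.001, -1.0]]
ft_force: [-4.5, -2.1, 6.7]
gripper_width: 0.699
finger_force: 66.3
```

Emit:
jog_arm(series=[0.3,0,0,0.1,0,0.3,0,0,0,0,0.92,0,0,0,0,0.92,0,0,0,0,0.92,0,0,0,0])

```text
clock: 30.65
position: [449.0, 240.6, 40.7]
tool_rot: [[0.08, 0.997, -0.0], [0.997, -0.08, -0.0], [-0.0, -0.0, -1.0]]
ft_force: [0.4, -1.7, 0.7]
gripper_width: 0.919
finger_force: 0.0
```

Emit:
jog_arm(series=[0.92,0,0,-3,0,0.92,0,0,-5,0,0.92,0,0,-5,0,0.92,-5.5,0,0,0,0.92,-5.5,0,0,0])

```text
clock: 31.28
position: [440.4, 130.2, 171.7]
tool_rot: [[0.078, 0.997, 0.002], [0.997, -0.078, 0.0], [0.0, 0.002, -1.0]]
ft_force: [1.3, -0.1, -0.2]
gripper_width: 0.923
finger_force: 0.0
```

Emit:
jog_arm(series=[0.92,-5.5,0,0,0,0.92,-5.5,0,0,0,0.92,-3,0,0,0,0.92,0,0,0,0,0.92,0,0,0,0])

```text
clock: 31.9
position: [429.2, -8.1, 170.9]
tool_rot: [[0.08, 0.997, -0.0], [0.997, -0.08, 0.001], [0.001, -0.0, -1.0]]
ft_force: [0.8, 0.3, -0.9]
gripper_width: 0.921
finger_force: 0.0
```

```bash
python3 - <<'E'
from bench import *;from h import *
T=read_camera("top");S=read_camera("side")
bl=lambda h:(h[...,0]>100)&(h[...,0]<125)&(h[...,1]>150)
a=maskpts(T,(197,245,110,60),bl);b=maskpts(S,(322,328,110,130),bl)
print("trays",fit([(T,a)],box(62,168,0,60),[450,240,-.08]),fit([(S,b)],box(62,168,0,60),[450,240,-.08]))
f=lambda a,w,h:cv2.resize(a[...,::-1],(w,h),interpolation=cv2.INTER_CUBIC)
im=np.zeros((600,800,3),np.uint8)
im[:400,:400]=f(S["frame"][265:395,255:385],400,400);im[:400,400:]=f(S["frame"][110:200,335:425],400,400)
im[400:,:400]=f(T["frame"][215:270,145:255],400,200);im[400:,400:]=f(T["frame"][208:268,385:505],400,200)
cv2.imwrite("pics/e.png",im)
E
python3 plan.py 449.5 100 150 -0.08
```

```text
trays (array([ 4.50866636e+02,  2.40990146e+02, -8.59647563e-02]), np.float64(0.01746229236242991)) (array([ 4.47829361e+02,  2.39916265e+02, -8.00396548e-02]), np.float64(0.009605216778286962))
pos [429.2  -7.7 170.9] yaw -0.079 grip 0.92 0.0 F [-0.   0.1 -0.8] q6 [ -5.6 -21.9 101.2   0.  100.7  -1.1] t 32.0
turn 0.001 rows 1 each 0.001
shift after turn [10.89  1.16  2.09] xy rows 2 each [5.447 0.581]
```

View pics/e.png

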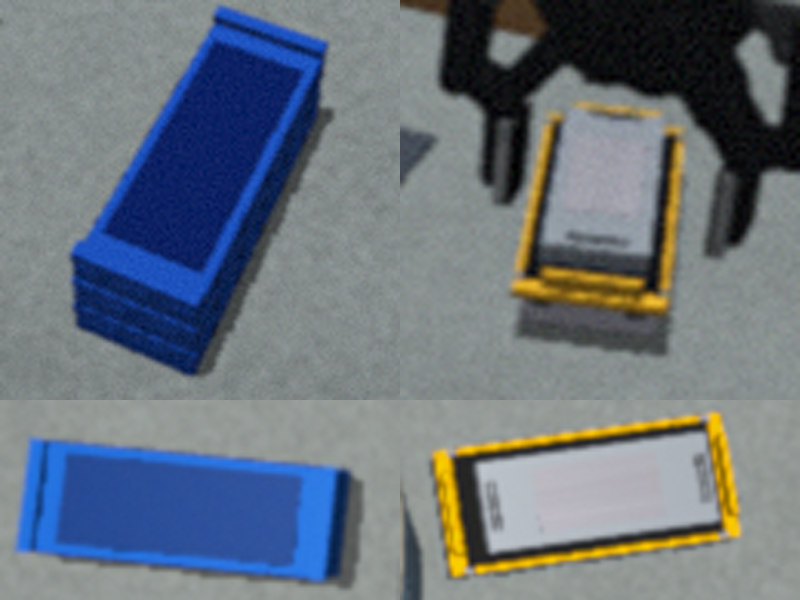

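```bash
python3 - <<'E'
from bench import *;from h import *
T=read_camera("top")
gy=lambda h:(h[...,1]<45)&(h[...,2]>165)
ye=lambda h:(h[...,0]>18)&(h[...,0]<32)&(h[...,1]>130)
for z,f,r in((48,gy,(440,238,90,44)),(42,ye,(440,238,104,60))):
    # restrict grey inside the yellow hull
    a=maskpts(T,r,f)
    if f is gy:
        m=hull(proj(T,place((474.5,-262,.145),box(68,166,36,36))),1);a=a[m[a[:,1],a[:,0]]>0]
    print(cv2.minAreaRect(np.float32(unproj(T,a,z)[:,:2])))
E
```

```text
((476.0923156738281, -263.52618408203125), (53.54368591308594, 141.05238342285156), 8.274750709533691)
((474.77838134765625, -258.5462951660156), (77.71808624267578, 182.3029022216797), 8.510275840759277)
```

```bash
python3 -c "from bench import *;print(close_job())"
```

```text
the job is handed in; nothing more can be done
None
```

I handed the job in at about 32 s of the 115 s allowed: light guide and board are home over the bosses, the cover lies between the stops of the label stand about 1–5 mm off centre lengthwise (12 mm allowed), and the kit tray is square on the empty trays; the hand-in gave no verdict, so this rests on my last camera checks.

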